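# Lay the next power brick at a spacer's gap and start the cure timer

## Task

Stand the blue spacer on the aluminium plate, flat against and centred along the free side of the last bonded power brick, then lay the loose power brick on the plate snug against the spacer, square to the bonded bricks and with its ends in line with theirs; let go and leave the spacer in the gap. Then press the yellow key fully and release it, and after it the green key, to start the cure timer. Do not press the red key and leave the thinner orange spacer where it stands.

Things in the scene. Friction and masses are not known exactly. Their poses are not given: they have to be found in the camera images.
- plate: Fixed aluminium base plate lying on the table, 100 mm (its x) by 250 mm (its y) by 6 mm thick; origin at the centre of its underside, z up. Two power bricks (60 mm along plate x, 50 mm along plate y, 32 mm high) are already bonded on it at plate y = +85 and +23 mm, plate x = 0, 12 mm apart; they cannot move. The part of the plate at negative y is free.
- neighbour_face (a point): Point on the plate's top surface (6 mm above the table) at the foot of the middle of the last bonded brick's free side. Axes as the plate's: x along that 60 mm side face, -y straight out of the face towards the free part of the plate, z up. The face is 32 mm high.
- brick: The loose power brick: black with an aluminium top, 60 mm (its x) by 50 mm (its y) by 32 mm high, about 0.25 kg, lying on the green mat (mat 3 mm thick). Origin at the centre of its underside, z up. Same shape and size as the bonded ones; a half turn makes no difference. Its 60 mm direction goes along plate x.
- spacer_blue: Blue plastic spacer, 12 mm thick: a flat blade 60 mm long (its x), 12 mm thick (its y) and 36 mm high, with a central grip tab on top 30 mm long, 12 mm thick, reaching from 36 to 62 mm height. Stands upright, 60 g. Origin at the centre of its underside, z up. It starts standing on the 3 mm green mat; near it stands a thinner orange one.
- spacer_orange: Orange plastic spacer, 8 mm thick: a flat blade 60 mm long (its x), 8 mm thick (its y) and 36 mm high, with a central grip tab on top 30 mm long, 8 mm thick, reaching from 36 to 62 mm height. Stands upright, 60 g. Origin at the centre of its underside, z up. Not used here: leave it standing on the mat.
- key_yellow_top (a point): Centre of the top face of the yellow round spring key on the grey cure-timer console; cap 28 mm across in a black collar 44 mm across, neighbouring keys 62 mm apart. Pressed straight down; travel 6 mm, 1.5 N starts it, 5 N takes it fully down; springs back. The top is 52 mm above the table. The order of the colours on the console varies.
- key_green_top (a point): Centre of the top face of the green round spring key on the grey cure-timer console; cap 28 mm across in a black collar 44 mm across, neighbouring keys 62 mm apart. Pressed straight down; travel 6 mm, 1.5 N starts it, 5 N takes it fully down; springs back. The top is 52 mm above the table. The order of the colours on the console varies.
- key_red_top (a point): Centre of the top face of the red round spring key on the grey cure-timer console; cap 28 mm across in a black collar 44 mm across, neighbouring keys 62 mm apart. Pressed straight down; travel 6 mm, 1.5 N starts it, 5 N takes it fully down; springs back. The top is 52 mm above the table. The order of the colours on the console varies.
- key_yellow (a joint): Travel of the yellow key in m: 0 released, 0.006 fully down.
- key_green (a joint): Travel of the green key in m: 0 released, 0.006 fully down.
- key_red (a joint): Travel of the red key in m: 0 released, 0.006 fully down.
Things that resemble listed ones, but are neither listed nor needed, are in the scene too. There is more than one size of the spacer_blue; the one meant has the size given above.

How it is judged:
By the outcome, as a careful person would: the job done as asked, in the order asked, and still so for the second after the job is handed in, with the robot touching nothing.
It also fails if it takes over 72 s, if anything falls off the work surface, if the arm or the gripper's body presses on something with over 40 N, if the wrist force passes 120 N, or if a joint passes its speed limit or range.

## Robot

A 6-joint arm with a two-finger parallel gripper is mounted at the origin on the work surface. World frame = base frame: x ahead of the robot, y to its left, z up, the work surface at z = 0. Lengths are in m, angles in rad, forces in N, time in s.
With the tool pointing down it reaches from about 0.3 to 0.875 m from the base axis. Payload 6.4 kg.
Tool frame: the origin (TCP) lies at the very end of the fingers, on their centre line; the grasp point (between the pads) lies 19 mm behind it; z points along the fingers, y is the direction in which the jaws open and shut (so a half turn about z gives the same grasp; the last joint's range is limited). The gripper opens to 88 mm and grips with 3 to 60 N. Pads are 18 mm wide; open, the fingers measure 123 mm over their backs; the gripper's body (75 mm by 187 mm) begins 45 mm behind the grasp point.
Start: joints at [1.019, 0.181, 1.607, -0, 1.354, -0.206], TCP at [0.195, 0.541, 0.239] pointing down, gripper open.
Joint ranges: [-2.99, 2.99], [-0.89, 2.07], [0.3, 2.58], [-1.14, 4.28], [0, 2.63], [-3.12, 3.12]. Speed limits (rad/s): [2.57, 2.57, 3.01, 3.14, 3.14, 3.14].

## Interface

Orientations are given as a unit quaternion [w, x, y, z].
In Python, from workcell import * gives the robot as it stands.
- The arm moves only by the shell command python3 -m jog 'ROWS' [FORCE]. ROWS is JSON, a list of rows, each an object with "gripper": the finger opening in mm, from 0 to 88.1; "delta_pos": the shift along the tool's x, y, z in mm, a list of three; "twist": the turn, a rotation vector about the tool's x, y, z in rad, a list of three. In form: [{"gripper": gripper, "delta_pos": [tx, ty, tz], "twist": [rx, ry, rz]}, ...]. A call has 1 to 8 rows; each row is the pose to reach, as a shift and turn from the pose measured when the call began, along the tool's axes at that moment; what a row does not reach only later rows make up. A row lasts 1/8 s, in which the tool goes at most 62.5 mm and 10.7 degrees, less where a joint would pass 70% of its speed; a pose out of reach is approached as far as the arm can. A call with a gripper value outside its range is refused whole. The fingers move at their own pace and stop on an object; FORCE is the grip in N (left out, the last holds). Time passes only in rows, so rows that repeat a pose let the fingers close. It gives the time, the measured TCP pose, the force and the opening at its end, in the units of the state.
- sense(): the state, without advancing time (a new reading comes with each control period).
- read_camera(name): name is "scene" or "top" or "wrist"; returns the picture (400x640x3 uint8, blue, green, red); there is no depth.
- camera_info(name): a dict with "vfov" (degrees; the focal length in pixels is half the picture's height over the tangent of half this angle, whatever the lens; pixels are square), "cx", "cy" (the principal point, pixels), "xyz" and "attitude" of the camera in the world. Camera axes: x right, y up, looking along -z (the intrinsics and any distortion apply to the point x, -y, -z); pixel columns grow to the right and rows downward; lengths in m; the calibration is good to about 2 mm. A picture is of the moment at which its call begins: read the wrist's pose just before it. camera_info takes no time and is no camera call; for the wrist camera it gives the pose at the moment of the call.
- close_job(): hands the job in, once; it reports no verdict.
The state is a dict: "time": time; "qpos": joint angles; "joint_vel": joint speeds; "effort": joint torques, N m; "position": TCP position; "orientation": TCP orientation; "force": force on the tool from outside, world axes, zero at the start; "torque": the same for the moment, N m; "grip_width": finger opening in m.
Only numpy, scipy, OpenCV 4.12 (cv2) and the standard library are available. Lean on these libraries where they do the work, as an engineer would, in place of code of your own. Each camera call takes 0.05 s, during which the arm holds its last target. There are 200 camera calls.

## Working session

There is one attempt and no reset: what is moved stays moved. The work goes in short steps, Python scripts to look and compute and a shell command to move; the robot and the scene stay as the last step left them, time stands still between calls to the robot, and variables do not carry over. Pictures are saved under pics/ and viewed, about 8 in all and at most 12, crops included, and the job is handed in when it is done.

```bash
mkdir -p pics; ls
python3 - <<'E'
from workcell import *
import cv2
for n in ("top","scene"):
    print(n,camera_info(n)); cv2.imwrite(f"pics/{n}0.png",read_camera(n))
print(camera_info("wrist")); s=sense(); print(s)
E
```

```text
pics
top {'vfov': 55.84286138683035, 'cx': 316.21231486744256, 'cy': 202.94261679899935, 'xyz': array([ 0.23036613, -0.08046583,  1.06446006]), 'attitude': array([ 0.73431463,  0.07534749, -0.07060497, -0.67090962])}
scene {'vfov': 46.79704189125456, 'cx': 324.3439246996708, 'cy': 197.0008431800459, 'xyz': array([0.93912928, 0.86257704, 0.74279886]), 'attitude': array([0.21457234, 0.11522376, 0.46037575, 0.85366057])}
{'vfov': 60.478671112297285, 'cx': 321.28340891085486, 'cy': 193.48512063037748, 'xyz': array([0.12840624, 0.56446674, 0.3833272 ]), 'attitude': array([ 0.81015957, -0.11331527, -0.0792554 ,  0.56966631])}
{'time': 0.1, 'qpos': array([ 1.01870486e+00,  1.81455366e-01,  1.60787539e+00, -1.92671693e-05,
        1.35385360e+00, -2.06316203e-01]), 'joint_vel': array([-8.97091376e-05, -2.95243456e-03, -4.78852536e-03, -7.63639485e-04,
        1.01576595e-03,  1.50367080e-03]), 'effort': array([ 1.99838280e-03, -4.34811580e+01, -3.42698622e+01,  7.05667189e-02,
        3.38299375e-02, -1.53884423e-05]), 'position': array([0.19462044, 0.54054607, 0.23792242]), 'orientation': array([-2.85870536e-04,  1.72025543e-01,  9.85092168e-01, -7.42794275e-04]), 'force': array([ 0.26369406, -0.64751896,  0.15553327]), 'torque': array([-0.00457946,  0.01633131,  0.03043374]), 'grip_width': 0.08776119805023852}
```

View pics/top0.png

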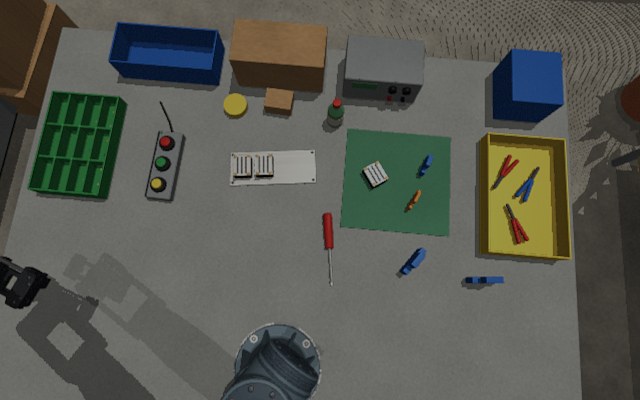

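View pics/scene0.png

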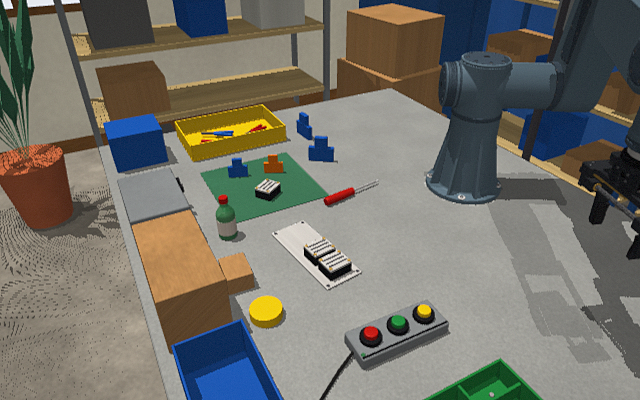

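Three blue spacers appear in the top view: (426,164) on the mat next to the orange one at (413,200), and two off the mat at (413,262) and (484,281). The one on the mat fits the description. I'll confirm it in an enlarged crop.

```bash
cat > h.py <<'E'
import numpy as np, cv2
from scipy.spatial.transform import Rotation as R
from workcell import *
def rot(q): return R.from_quat(np.roll(q,-1))
def px(info,uv,z):
    uv=np.atleast_2d(np.array(uv,float)); f=200/np.tan(np.radians(info['vfov']/2))
    d=np.c_[(uv[:,0]-info['cx'])/f,-(uv[:,1]-info['cy'])/f,-np.ones(len(uv))]
    d=rot(info['attitude']).apply(d); o=info['xyz']
    return o+d*((z-o[2])/d[:,2])[:,None]
def proj(info,P):
    p=rot(info['attitude']).inv().apply(np.atleast_2d(P)-info['xyz']); f=200/np.tan(np.radians(info['vfov']/2))
    return np.c_[info['cx']-f*p[:,0]/p[:,2],info['cy']+f*p[:,1]/p[:,2]]
def crop(n,img,x0,y0,x1,y1,s): cv2.imwrite(n,cv2.resize(img[y0:y1,x0:x1],None,fx=s,fy=s,interpolation=cv2.INTER_CUBIC))
def delta(target,yaw=None):
    """tool-frame mm shift and z-turn (tool down) from the measured pose; yaw = wanted world angle of the jaw (tool y) axis"""
    s=sense(); r=rot(s['orientation']); d=r.inv().apply(np.array(target)-s['position'])*1000
    out=[d.round(1)]
    m=r.as_matrix()
    tilt=None
    if yaw is not None:
        a=(np.arctan2(m[1,1],m[0,1])-yaw+np.pi/2)%np.pi-np.pi/2   # +turn about tool z (down) = -world
        c,sn=np.cos(yaw+a-a),np.sin(yaw)
        y=np.array([np.cos(yaw),np.sin(yaw),0]); y=y if y@m[:,1]>0 else -y
        z=np.array([0,0,-1.]); g=R.from_matrix(np.c_[np.cross(y,z),y,z])
        out.append((r.inv()*g).as_rotvec().round(3))
    return out
E
python3 - <<'E'
from h import *
i=cv2.imread('pics/top0.png'); crop('pics/c1.png',i,335,120,515,300,3.3)
crop('pics/c2.png',i,135,120,325,210,4.2)
I=camera_info('top')
print('mat/spacers base-ish',px(I,[(426,164),(413,200),(374,175),(413,262),(484,281)],.035).round(3))
print('plate corners',px(I,[(230,152),(315,149),(316,182),(231,186)],.006).round(3))
print('keys',px(I,[(166,143),(162,163),(158,184)],.052).round(3))
E
```

```text
mat/spacers base-ish [[ 0.587 -0.365  0.035]
 [ 0.479 -0.332  0.035]
 [ 0.541 -0.219  0.035]
 [ 0.307 -0.339  0.035]
 [ 0.274 -0.53   0.035]]
plate corners [[ 0.582  0.204  0.006]
 [ 0.614 -0.045  0.006]
 [ 0.514 -0.057  0.006]
 [ 0.479  0.187  0.006]]
keys [[0.577 0.375 0.052]
 [0.517 0.376 0.052]
 [0.456 0.377 0.052]]
```

View pics/c1.png

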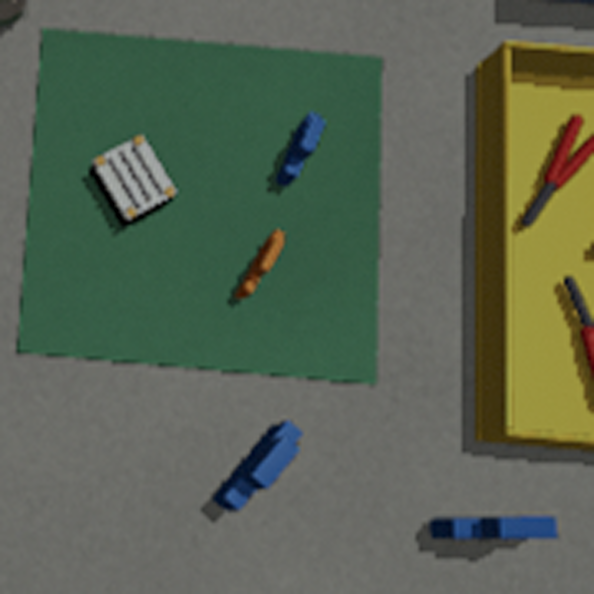

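View pics/c2.png

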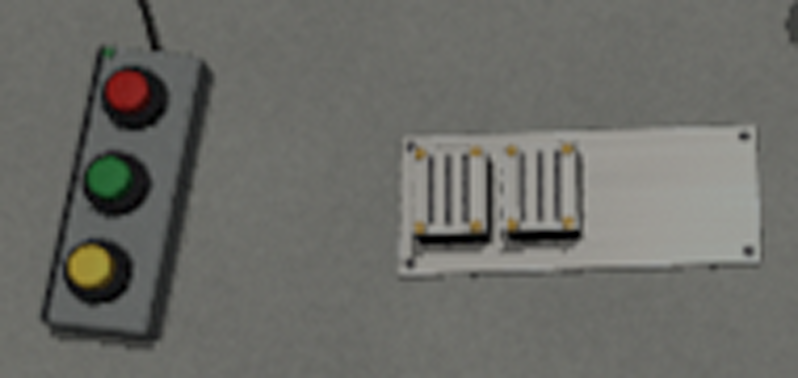

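The top crops show the blue spacer on the mat with its blade from (278,182) to (320,118). That is about 23 px, or roughly 60 mm, while the two off the mat are clearly longer at about 100 mm. So the mat one is meant. The keys run red, green, yellow from top to bottom. The free end of the plate is on the right.

Run:
```python
from h import *
s=sense(); r=rot(s['orientation']); c=camera_info('wrist')
print('cam in tool',r.inv().apply(c['xyz']-s['position'])*1000); print((r.inv()*rot(c['attitude'])).as_matrix().round(3)); print(r.as_matrix().round(3))
I=camera_info('top'); f=lambda x,y:(335+x/3.3,120+y/3.3)
p=px(I,[f(278,182),f(320,118)],.05);print(p,np.degrees(np.arctan2(*(p[1]-p[0])[[1,0]])))
t=p.mean(0);t[2]=.25
print(delta(t,np.arctan2(*(p[1]-p[0])[[1,0]])+np.pi/2))
```

```text
cam in tool [  70.4472457    -0.16363275 -145.38302803]
[[ 0.001  0.962  0.274]
 [ 1.    -0.    -0.001]
 [-0.001  0.274 -0.962]]
[[-0.941  0.339 -0.001]
 [ 0.339  0.941 -0.001]
 [ 0.    -0.002 -1.   ]]
[[ 0.54759038 -0.34331244  0.05      ]
 [ 0.60772499 -0.37719404  0.05      ]] -29.39818847647138
[array([-665.7, -717.7,  -11.2]), array([-0.002, -0.   ,  0.167])]
```

```bash
python3 -m jog '[{"gripper":50,"delta_pos":[-660,-700,0],"twist":[0,0,0.16]},{"gripper":50,"delta_pos":[-660,-700,0],"twist":[0,0,0.16]},{"gripper":50,"delta_pos":[-660,-700,0],"twist":[0,0,0.16]},{"gripper":50,"delta_pos":[-660,-700,0],"twist":[0,0,0.16]},{"gripper":50,"delta_pos":[-660,-700,0],"twist":[0,0,0.16]},{"gripper":50,"delta_pos":[-660,-700,0],"twist":[0,0,0.16]},{"gripper":50,"delta_pos":[-660,-700,0],"twist":[0,0,0.16]},{"gripper":50,"delta_pos":[-660,-700,0],"twist":[0,0,0.16]}]' 30
python3 - <<'E'
from h import *
t=[.57,-.36,.24]
print(delta(t,np.radians(60.6)))
E
```

```text
time: 1.1
position: [0.3944, 0.0804, 0.2388]
orientation: [0.0, 0.25, 0.968, -0.001]
force: [0.9, -0.1, 0.1]
grip_width: 0.05
[array([-367.1, -300.2,   -0.7]), array([-0.001,  0.   ,  0.007])]
```

```bash
python3 -m jog '[{"gripper":50,"delta_pos":[-367,-300,0],"twist":[0,0,0.007]},{"gripper":50,"delta_pos":[-367,-300,0],"twist":[0,0,0.007]},{"gripper":50,"delta_pos":[-367,-300,0],"twist":[0,0,0.007]},{"gripper":50,"delta_pos":[-367,-300,0],"twist":[0,0,0.007]},{"gripper":50,"delta_pos":[-367,-300,0],"twist":[0,0,0.007]},{"gripper":50,"delta_pos":[-367,-300,0],"twist":[0,0,0.007]},{"gripper":50,"delta_pos":[-367,-300,0],"twist":[0,0,0.007]},{"gripper":50,"delta_pos":[-367,-300,0],"twist":[0,0,0.007]}]'
python3 -m jog '[{"gripper":50,"delta_pos":[0,0,0],"twist":[0,0,0]},{"gripper":50,"delta_pos":[0,0,0],"twist":[0,0,0]}]'
python3 - <<'E'
from h import *
import pickle
I=camera_info('wrist'); i=read_camera('wrist'); pickle.dump((I,i),open('w1.pkl','wb'))
cv2.imwrite('pics/w1.png',cv2.resize(i,(800,500)))
E
```

```text
time: 2.1
position: [0.5701, -0.3625, 0.2382]
orientation: [-0.0, 0.254, 0.967, -0.0]
force: [0.9, 1.0, -0.0]
grip_width: 0.05
time: 2.35
position: [0.5696, -0.3618, 0.2372]
orientation: [-0.001, 0.255, 0.967, 0.0]
force: [-0.1, 0.4, 0.1]
grip_width: 0.0498
```

View pics/w1.png

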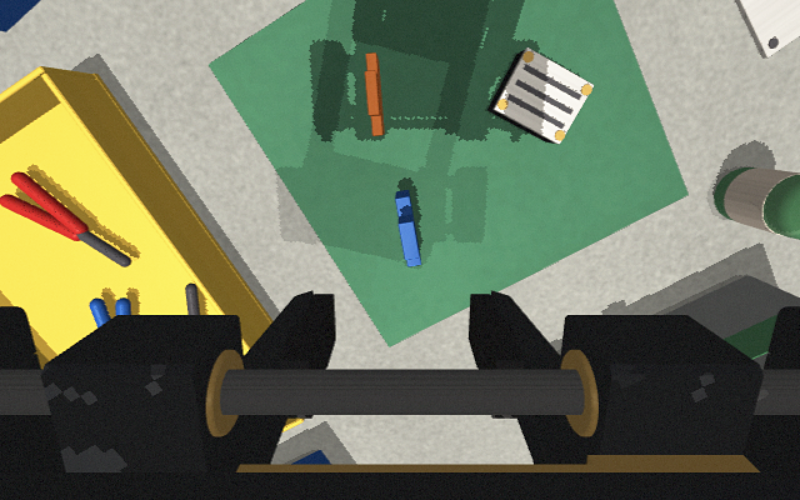

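The wrist view shows the blue spacer at about (409,230), the orange one at (374,95) and the loose brick's top at (545,95). I'll fit the spacer's silhouette numerically.

```bash
cat >> h.py <<'E'
from scipy.optimize import minimize
def boxes(parts,x,y,a):
    out=[]
    for (lx,ly,z0,z1) in parts:
        out.append(np.array([[x+np.cos(a)*u-np.sin(a)*v,y+np.sin(a)*u+np.cos(a)*v,z] for u in(-lx/2,lx/2) for v in(-ly/2,ly/2) for z in(z0,z1)]))
    return out
def sil(I,parts,p,S=4):
    m=np.zeros((400*S,640*S),np.uint8)
    for b in boxes(parts,*p): cv2.fillConvexPoly(m,np.round(proj(I,b)*S+(S-1)/2).astype(np.int32)[:, None].squeeze()[cv2.convexHull(np.round(proj(I,b)*S).astype(np.int32),returnPoints=False).ravel()],1)
    return m
def fit(I,mask,parts,p0,S=4):
    M=cv2.resize(mask.astype(np.uint8),None,fx=S,fy=S,interpolation=cv2.INTER_NEAREST)
    def c(q):
        m=sil(I,parts,[q[0]/100,q[1]/100,q[2]],S); return 1-(m&M).sum()/(m|M).sum()
    q0=np.array([p0[0]*100,p0[1]*100,p0[2]])
    for st in (1,.3,.1):
        r=minimize(c,q0,method='Nelder-Mead',options=dict(initial_simplex=q0+st*np.array([[0,0,0],[1.5,0,0],[0,1.5,0],[0,0,.25]]),xatol=.002,fatol=1e-5)); q0=r.x
    return np.array([q0[0]/100,q0[1]/100,q0[2]]),1-r.fun
def spacer(t,z): return [(.06,t,z,z+.036),(.03,t,z+.036,z+.062)]
E
python3 - <<'E'
from h import *
import pickle
I,i=pickle.load(open('w1.pkl','rb')); b,g,r=[i[...,k].astype(int) for k in range(3)]
f=lambda x,y:(x*.8,y*.8)
m=(b>1.35*g)&(b>60); m[:130]=0; m[230:]=0; m[:,:290]=0; m[:,360:]=0
for t in (.012,.008,.016):
  p,s=fit(I,m,spacer(t,.003),[.575,-.36,-.51]); print(t,p,np.degrees(p[2]),s,m.sum())
p,s=fit(I,m,spacer(.012,.003),[.575,-.36,-.51])
print(delta([p[0],p[1],.043],p[2]+np.pi/2),delta([p[0],p[1],.10],p[2]+np.pi/2))
S=sil(I,spacer(.012,.003),p); o=cv2.resize(i,None,fx=4,fy=4); c,_=cv2.findContours(S,0,2); cv2.drawContours(o,c,-1,(0,0,255),1)
cv2.imwrite('pics/fit1.png',o[520:920,1120:1520])
print('brick',px(I,[f(529,48),f(593,85),f(559,142),f(497,105)],.035))
E
```

```text
0.012 [ 0.58847852 -0.36621698 -0.35050777] -20.08261615379513 0.9262529832935561 735
0.008 [ 0.58868989 -0.36654957 -0.28112385] -16.107210033581193 0.7883156929744145 735
0.016 [ 0.58832745 -0.3662713  -0.37890435] -21.7096199476417 0.7315252550385668 735
[array([-19.1,   5. , 194.7]), array([-0.   , -0.002, -0.163])] [array([-19. ,   4.9, 137.7]), array([-0.   , -0.002, -0.163])]
brick [[ 0.50985147 -0.21853739  0.035     ]
 [ 0.55760896 -0.18693685  0.035     ]
 [ 0.58388283 -0.22674906  0.035     ]
 [ 0.53465485 -0.25719761  0.035     ]]
```

View pics/fit1.png

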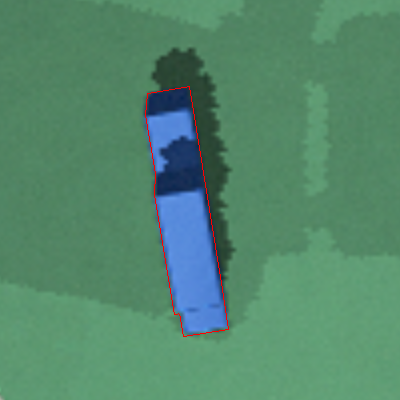

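The red silhouette outline matches the spacer, with the 12 mm thickness fitting best (IoU 0.93 against 0.79 and 0.73). Grasping it.

```bash
python3 -m jog '[{"gripper":50,"delta_pos":[-19,5,40],"twist":[0,-0.002,-0.163]},{"gripper":50,"delta_pos":[-19,5,90],"twist":[0,-0.002,-0.163]},{"gripper":50,"delta_pos":[-19,5,130],"twist":[0,-0.002,-0.163]},{"gripper":50,"delta_pos":[-19,5,160],"twist":[0,-0.002,-0.163]},{"gripper":50,"delta_pos":[-19,5,180],"twist":[0,-0.002,-0.163]},{"gripper":50,"delta_pos":[-19,5,193],"twist":[0,-0.002,-0.163]},{"gripper":50,"delta_pos":[-19,5,194],"twist":[0,-0.002,-0.163]},{"gripper":50,"delta_pos":[-19,5,194],"twist":[0,-0.002,-0.163]}]' 20
python3 - <<'E'
from h import *
print(delta([.58848,-.36622,.043],-.3505+np.pi/2))
E
```

```text
time: 3.4
position: [0.5891, -0.3666, 0.045]
orientation: [0.001, 0.175, 0.985, -0.001]
force: [-0.7, -0.1, 0.8]
grip_width: 0.05
[array([0.7, 0.2, 2. ]), array([-0.001,  0.002, -0.   ])]
```

Now I'll close on the tab and lift.

```bash
python3 -m jog '[{"gripper":20,"delta_pos":[0,0,1],"twist":[0,0,0]},{"gripper":8,"delta_pos":[0,0,1],"twist":[0,0,0]},{"gripper":8,"delta_pos":[0,0,1],"twist":[0,0,0]},{"gripper":8,"delta_pos":[0,0,1],"twist":[0,0,0]},{"gripper":8,"delta_pos":[0,0,1],"twist":[0,0,0]},{"gripper":8,"delta_pos":[0,0,1],"twist":[0,0,0]}]' 20
python3 -m jog '[{"gripper":8,"delta_pos":[0,0,-40],"twist":[0,0,0]},{"gripper":8,"delta_pos":[0,0,-90],"twist":[0,0,0]},{"gripper":8,"delta_pos":[0,0,-130],"twist":[0,0,0]},{"gripper":8,"delta_pos":[0,0,-160],"twist":[0,0,0]},{"gripper":8,"delta_pos":[0,0,-160],"twist":[0,0,0]}]'
python3 - <<'E'
from h import *
# plate pose rough from the top view
c=np.array([.547,.072]); a=np.radians(7.7); u=np.array([np.cos(a),np.sin(a)]); v=np.array([-u[1],u[0]])
q=c+v*-.09+0*u; print(q,delta([q[0],q[1],.22],a+np.pi/2))
E
```

```text
time: 4.15
position: [0.5891, -0.3667, 0.044]
orientation: [0.001, 0.175, 0.985, -0.001]
force: [0.1, 0.1, 1.1]
grip_width: 0.0118
time: 4.78
position: [0.5901, -0.3675, 0.2072]
orientation: [0.003, 0.175, 0.985, -0.002]
force: [-0.1, -0.2, -0.3]
grip_width: 0.0116
[ 0.55905876 -0.01718849] [array([149.5, 318.2, -14.9]), array([-0.005,  0.006, -0.485])]
```

```bash
python3 -m jog '[{"gripper":8,"delta_pos":[150,318,-15],"twist":[-0.005,0.006,-0.485]},{"gripper":8,"delta_pos":[150,318,-15],"twist":[-0.005,0.006,-0.485]},{"gripper":8,"delta_pos":[150,318,-15],"twist":[-0.005,0.006,-0.485]},{"gripper":8,"delta_pos":[150,318,-15],"twist":[-0.005,0.006,-0.485]},{"gripper":8,"delta_pos":[150,318,-15],"twist":[-0.005,0.006,-0.485]},{"gripper":8,"delta_pos":[150,318,-15],"twist":[-0.005,0.006,-0.485]},{"gripper":8,"delta_pos":[150,318,-15],"twist":[-0.005,0.006,-0.485]},{"gripper":8,"delta_pos":[150,318,-15],"twist":[-0.005,0.006,-0.485]}]'
python3 -m jog '[{"gripper":8,"delta_pos":[0,0,0],"twist":[0,0,0]},{"gripper":8,"delta_pos":[0,0,0],"twist":[0,0,0]}]'
python3 - <<'E'
from h import *
import pickle
I=camera_info('wrist'); i=read_camera('wrist'); pickle.dump((I,i),open('w2.pkl','wb'))
cv2.imwrite('pics/w2.png',cv2.resize(i,(800,500)))
E
```

```text
time: 5.78
position: [0.558, -0.0175, 0.2186]
orientation: [-0.001, -0.067, 0.998, 0.0]
force: [0.2, 1.1, -0.5]
grip_width: 0.0118
time: 6.02
position: [0.5579, -0.0187, 0.2181]
orientation: [-0.001, -0.066, 0.998, 0.0]
force: [-2.1, 0.5, -0.4]
grip_width: 0.0118
```

View pics/w2.png

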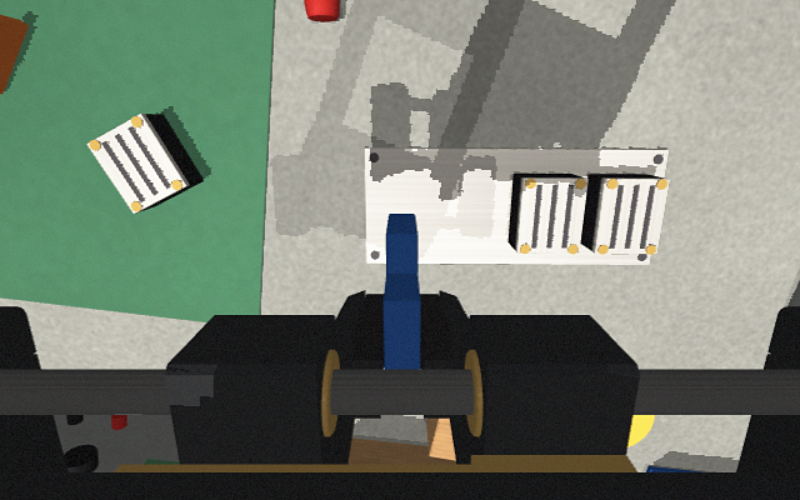

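Run:
```python
from h import *
import pickle
I,i=pickle.load(open('w2.pkl','rb'))
a=cv2.resize(i[115:215,285:545],None,fx=3,fy=3,interpolation=cv2.INTER_CUBIC); b=cv2.resize(i[83:178,62:172],None,fx=3,fy=3,interpolation=cv2.INTER_CUBIC)
o=np.zeros((590,780,3),np.uint8); o[:300]=a; o[300:585,:330]=b; cv2.imwrite('pics/c3.png',o)
```

```text
(no output)
```

View pics/c3.png

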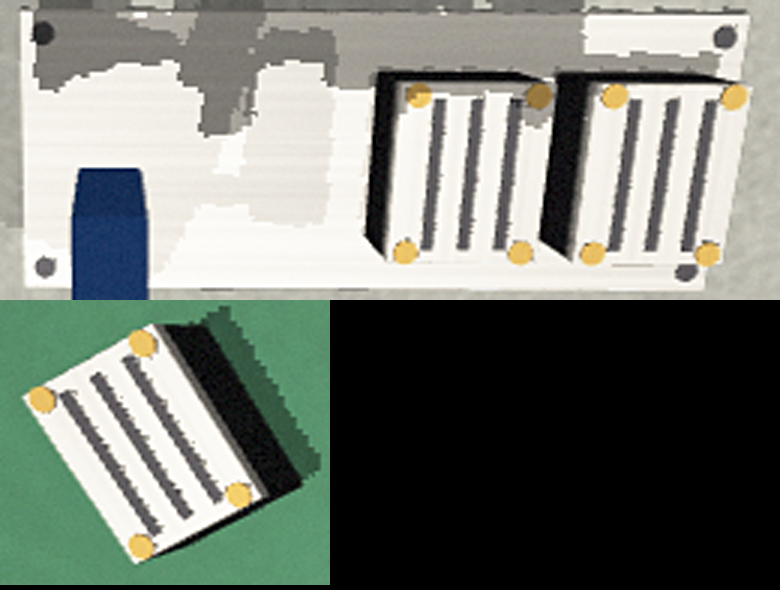

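```bash
cat > fit2.py <<'E'
from h import *
import pickle
from scipy.optimize import least_squares
def pose(I,L,U,p0):
    L=np.array(L,float)
    def P(p): 
        c,s=np.cos(p[2]),np.sin(p[2]); return np.c_[p[0]+c*L[:,0]-s*L[:,1],p[1]+s*L[:,0]+c*L[:,1],L[:,2]]
    r=least_squares(lambda p:(proj(I,P(p))-U).ravel(),p0,loss='soft_l1'); return r.x,(proj(I,P(r.x))-U).round(1)
if __name__=='__main__':
    I,i=pickle.load(open('w2.pkl','rb'))
    U=np.array([(21,11),(748,14),(26,286),(706,290),(377,73),(366,237),(398,82),(554,82),(388,260),(590,83),(750,83),(572,260)],float)
    U=np.c_[285+(U[:,0]+.5)/3-.5,115+(U[:,1]+.5)/3-.5]
    L=[(-.05,-.125,.006),(-.05,.125,.006),(.05,-.125,.006),(.05,.125,.006),(-.03,-.002,.006),(.03,-.002,.006),(-.03,-.002,.038),(-.03,.048,.038),(.03,-.002,.038),(-.03,.06,.038),(-.03,.11,.038),(.03,.06,.038)]
    p,e=pose(I,L,U,[.547,.072,.13]); print('plate',p,np.degrees(p[2])); print(e.tolist())
    V=np.array([(22,97),(152,24),(265,195),(137,264)],float); V=np.c_[62+(V[:,0]+.5)/3-.5,83+(V[:,1]+.5)/3-.5]
    q=px(I,V,.035); print(q.round(4).tolist(),np.linalg.norm(np.diff(q[[0,1,2,3,0]],axis=0),axis=1))
    L=[(-.03,-.025,.035),(-.03,.025,.035),(.03,.025,.035),(.03,-.025,.035)]
    d=q[2]-q[1]; b,e=pose(I,L,V,[*q.mean(0)[:2],np.arctan2(d[1],d[0])]); print('brick',b,np.degrees(b[2]),e.tolist())
    a=p[2]; w=lambda x,y:np.array([p[0]+np.cos(a)*x-np.sin(a)*y,p[1]+np.sin(a)*x+np.cos(a)*y])
    t=w(0,-.008-.006); print('spacer hover',t,delta([*t,.10],a+np.pi/2),delta([*t,.048],a+np.pi/2))
E
python3 fit2.py
```

```text
plate [0.54675716 0.07418423 0.13182524] 7.553029612086836
[[-1.4, -0.2], [1.1, -0.8], [-1.0, 1.1], [-0.4, 0.0], [-0.9, -1.0], [-1.2, 0.1], [0.5, -0.0], [1.3, 0.1], [-0.9, 1.2], [1.9, -0.2], [1.3, -0.2], [0.1, 1.3]]
[[0.5361, -0.2591, 0.035], [0.5087, -0.2184, 0.035], [0.5569, -0.1842, 0.035], [0.5852, -0.2255, 0.035]] [0.04913905 0.05908312 0.05001445 0.05942006]
brick [ 0.54674423 -0.22181896  0.60223268] 34.5053906536358 [[-0.3, -0.0], [0.1, -0.9], [0.0, 0.4], [0.1, 0.5]]
spacer hover [0.54859737 0.0603057 ] [array([ -1.5,  79.3, 118.3]), array([ 0.   , -0.002,  0.001])] [array([ -1.6,  79.3, 170.3]), array([ 0.   , -0.002,  0.001])]
```

```bash
python3 -m jog '[{"gripper":8,"delta_pos":[-2,50,30],"twist":[0,-0.002,0.001]},{"gripper":8,"delta_pos":[-2,79,80],"twist":[0,-0.002,0.001]},{"gripper":8,"delta_pos":[-2.3,79,110],"twist":[0,-0.002,0.001]},{"gripper":8,"delta_pos":[-2.3,79,135],"twist":[0,-0.002,0.001]},{"gripper":8,"delta_pos":[-2.3,79,155],"twist":[0,-0.002,0.001]},{"gripper":8,"delta_pos":[-2.3,79,166],"twist":[0,-0.002,0.001]},{"gripper":8,"delta_pos":[-2.3,79,167],"twist":[0,-0.002,0.001]},{"gripper":8,"delta_pos":[-2.3,79,167],"twist":[0,-0.002,0.001]}]'
python3 - <<'E'
from h import *
import pickle
p=[0.54675716,0.07418423,0.13182524]; a=p[2]
w=lambda x,y:np.array([p[0]+np.cos(a)*x-np.sin(a)*y,p[1]+np.sin(a)*x+np.cos(a)*y])
print(delta([*w(.0008,-.008),.047],a+np.pi/2),sense()['force'])
E
```

```text
time: 7.08
position: [0.55, 0.0599, 0.052]
orientation: [0.001, -0.066, 0.998, 0.0]
force: [-0.1, 0.3, -0.9]
grip_width: 0.012
[array([0.6, 6.6, 5. ]), array([ 0.   ,  0.001, -0.   ])] [-0.11515966  0.2694306  -0.87945995]
```

```bash
python3 -m jog '[{"gripper":8,"delta_pos":[0.6,0,3],"twist":[0,0,0]},{"gripper":8,"delta_pos":[0.6,3,3.5],"twist":[0,0,0]},{"gripper":8,"delta_pos":[0.6,5,3.5],"twist":[0,0,0]},{"gripper":8,"delta_pos":[0.6,5.5,3.5],"twist":[0,0,0]},{"gripper":8,"delta_pos":[0.6,5.5,3.5],"twist":[0,0,0]}]'
python3 -m jog '[{"gripper":8,"delta_pos":[0,1,0],"twist":[0,0,0]},{"gripper":8,"delta_pos":[0,1.5,0],"twist":[0,0,0]},{"gripper":8,"delta_pos":[0,1.5,0],"twist":[0,0,0]}]'
```

```text
time: 7.7
position: [0.5487, 0.0654, 0.0486]
orientation: [0.001, -0.066, 0.998, 0.0]
force: [-0.4, 0.3, -0.8]
grip_width: 0.0118
time: 8.07
position: [0.5486, 0.0665, 0.0486]
orientation: [0.001, -0.066, 0.998, -0.0]
force: [-0.4, -3.1, -0.4]
grip_width: 0.012
```

The spacer touched the brick face where predicted (-3 N). Next I'll lower it onto the plate and hold light pressure.

```bash
python3 -m jog '[{"gripper":8,"delta_pos":[0,-0.2,1],"twist":[0,0,0]},{"gripper":8,"delta_pos":[0,-0.2,1.8],"twist":[0,0,0]},{"gripper":8,"delta_pos":[0,-0.2,2.2],"twist":[0,0,0]},{"gripper":8,"delta_pos":[0,-0.2,2.2],"twist":[0,0,0]}]'
python3 -m jog '[{"gripper":8,"delta_pos":[0,0.5,0],"twist":[0,0,0]},{"gripper":8,"delta_pos":[0,1,0],"twist":[0,0,0]},{"gripper":8,"delta_pos":[0,1,0],"twist":[0,0,0]}]'
```

```text
time: 8.57
position: [0.5488, 0.0664, 0.047]
orientation: [0.001, -0.066, 0.998, -0.0]
force: [-1.5, -0.4, 5.7]
grip_width: 0.0117
time: 8.95
position: [0.5487, 0.0666, 0.047]
orientation: [0.001, -0.066, 0.998, -0.001]
force: [-1.7, -5.7, 1.9]
grip_width: 0.0118
```

```bash
python3 -m jog '[{"gripper":12,"delta_pos":[0,-0.4,0],"twist":[0,0,0]},{"gripper":20,"delta_pos":[0,-0.4,0],"twist":[0,0,0]},{"gripper":30,"delta_pos":[0,-0.4,0],"twist":[0,0,0]},{"gripper":30,"delta_pos":[0,-0.4,-10],"twist":[0,0,0]},{"gripper":40,"delta_pos":[0,-0.4,-50],"twist":[0,0,0]},{"gripper":86,"delta_pos":[0,0,-100],"twist":[0,0,0]},{"gripper":86,"delta_pos":[0,0,-150],"twist":[0,0,0]},{"gripper":86,"delta_pos":[0,0,-150],"twist":[0,0,0]}]'
python3 - <<'E'
from h import *
print(sense()['qpos'].round(2)); t=[.5467,-.2218,.19]
print(delta(t,.602))
E
```

```text
time: 9.95
position: [0.5516, 0.0668, 0.2027]
orientation: [0.006, -0.066, 0.998, -0.002]
force: [0.0, -0.3, -0.3]
grip_width: 0.0679
[-0.09  0.17  1.7  -0.    1.26 -1.8 ]
[array([  43. , -285.4,   13.3]), array([0.003, 0.012, 1.101])]
```

```bash
python3 -m jog '[{"gripper":86,"delta_pos":[43,-285,13],"twist":[0.003,0.012,1.1]},{"gripper":86,"delta_pos":[43,-285,13],"twist":[0.003,0.012,1.1]},{"gripper":86,"delta_pos":[43,-285,13],"twist":[0.003,0.012,1.1]},{"gripper":86,"delta_pos":[43,-285,13],"twist":[0.003,0.012,1.1]},{"gripper":86,"delta_pos":[43,-285,13],"twist":[0.003,0.012,1.1]},{"gripper":86,"delta_pos":[43,-285,13],"twist":[0.003,0.012,1.1]},{"gripper":86,"delta_pos":[43,-285,13],"twist":[0.003,0.012,1.1]},{"gripper":86,"delta_pos":[43,-285,13],"twist":[0.003,0.012,1.1]}]'
python3 -m jog '[{"gripper":86,"delta_pos":[0,0,0],"twist":[0,0,0]},{"gripper":86,"delta_pos":[0,0,0],"twist":[0,0,0]}]'
python3 - <<'E'
from h import *
import pickle
I=camera_info('wrist'); i=read_camera('wrist'); pickle.dump((I,i),open('w3.pkl','wb'))
t=read_camera('top'); 
o=np.zeros((600,800,3),np.uint8); o[:350,:560]=cv2.resize(i,(560,350)); o[350:600]=cv2.resize(t[120:210,210:498],(800,250),interpolation=cv2.INTER_CUBIC)
cv2.imwrite('pics/w3.png',o)
print(delta([.5467,-.2218,.015],.602))
E
```

```text
time: 10.95
position: [0.5465, -0.2207, 0.1898]
orientation: [-0.001, 0.464, 0.886, -0.0]
force: [-0.4, -0.3, 0.2]
grip_width: 0.0861
time: 11.2
position: [0.5465, -0.2201, 0.1898]
orientation: [-0.001, 0.463, 0.887, -0.0]
force: [-0.3, -0.2, 1.3]
grip_width: 0.086
[array([ -1.4,  -0.6, 174.9]), array([-0.001, -0.001,  0.006])]
```

View pics/w3.png

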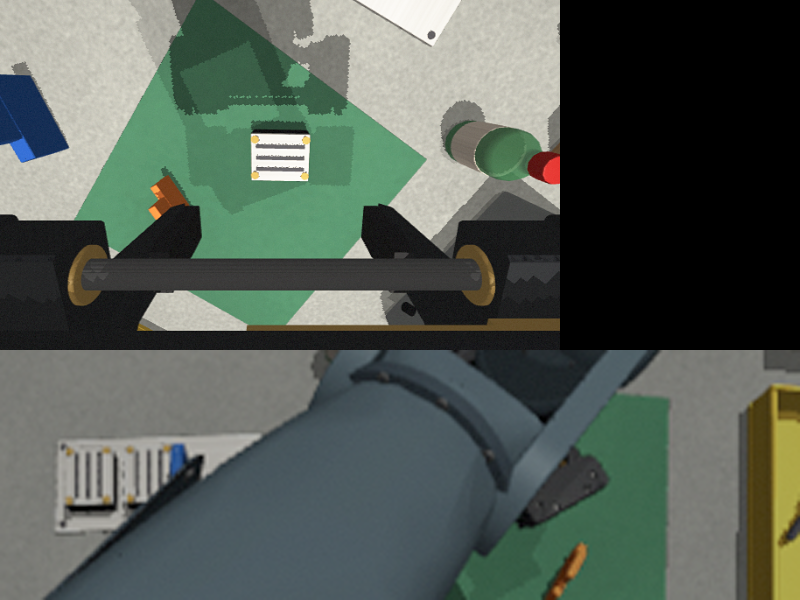

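The wrist view shows the brick square and centred between the open jaws, with its top corners at about (251,130)–(309,181). The spacer stands beside the bonded brick in the top view. The orange spacer is low enough to clear the gripper body.

Run:
```python
from fit2 import *
I,i=pickle.load(open('w3.pkl','rb'))
V=np.array([(251,131),(310,132),(309,181.5),(251,180.5)])/.875
L=[(-.03,.025,.035),(.03,.025,.035),(.03,-.025,.035),(-.03,-.025,.035)]
b,e=pose(I,L,V,[.5467,-.2218,.602]);print(b,e.tolist()); print(delta([b[0],b[1],.014],b[2]))
```

```text
[ 0.5466487  -0.2218124   0.59635228] [[-0.4, 1.2], [0.5, 0.9], [-0.5, -1.5], [0.4, -1.2]]
[array([ -1.3,  -0.6, 175.9]), array([-0.001, -0.001,  0.012])]
```

```bash
python3 -m jog '[{"gripper":86,"delta_pos":[-1.3,-0.6,60],"twist":[-0.001,-0.001,0.009]},{"gripper":86,"delta_pos":[-1.3,-0.6,105],"twist":[-0.001,-0.001,0.009]},{"gripper":86,"delta_pos":[-1.3,-0.6,140],"twist":[-0.001,-0.001,0.009]},{"gripper":86,"delta_pos":[-1.3,-0.6,165],"twist":[-0.001,-0.001,0.009]},{"gripper":86,"delta_pos":[-1.3,-0.6,174],"twist":[-0.001,-0.001,0.009]},{"gripper":86,"delta_pos":[-1.3,-0.6,175.5],"twist":[-0.001,-0.001,0.009]},{"gripper":86,"delta_pos":[-1.3,-0.6,175.5],"twist":[-0.001,-0.001,0.009]}]' 25
python3 -m jog '[{"gripper":70,"delta_pos":[0,0,0],"twist":[0,0,0]},{"gripper":56,"delta_pos":[0,0,0],"twist":[0,0,0]},{"gripper":56,"delta_pos":[0,0,0],"twist":[0,0,0]},{"gripper":56,"delta_pos":[0,0,0],"twist":[0,0,0]},{"gripper":56,"delta_pos":[0,0,0],"twist":[0,0,0]},{"gripper":56,"delta_pos":[0,0,0],"twist":[0,0,0]}]' 25
```

```text
time: 12.18
position: [0.5475, -0.2222, 0.0155]
orientation: [0.001, 0.467, 0.884, 0.0]
force: [-0.3, -0.6, 0.1]
grip_width: 0.0859
time: 12.92
position: [0.5477, -0.2225, 0.016]
orientation: [0.001, 0.467, 0.884, -0.0]
force: [-1.3, 0.4, 5.5]
grip_width: 0.06
```

```bash
python3 -m jog '[{"gripper":56,"delta_pos":[0,0,-20],"twist":[0,0,0]},{"gripper":56,"delta_pos":[0,0,-70],"twist":[0,0,0]},{"gripper":56,"delta_pos":[0,0,-110],"twist":[0,0,0]},{"gripper":56,"delta_pos":[0,0,-110],"twist":[0,0,0]}]'
cat > tgt.py <<'E'
from h import *
p=[0.54675716,0.07418423,0.13182524]; a=p[2]
w=lambda x,y:np.array([p[0]+np.cos(a)*x-np.sin(a)*y,p[1]+np.sin(a)*x+np.cos(a)*y])
def loc(P): d=np.array(P)[:2]-p[:2]; return R.from_rotvec([0,0,-a]).apply([*d,0])[:2]*1000
if __name__=='__main__':
    print('spacer TCP in plate',loc([.5487,.0666]))
    s=sense(); print('force',s['force'],s['grip_width'],loc(s['position']))
    for z,y in((.09,-.052),(.022,-.052),(.022,-.04)): print(z,y,delta([*w(0,y),z],a))
E
python3 tgt.py
```

```text
time: 13.42
position: [0.5498, -0.2237, 0.1306]
orientation: [0.005, 0.467, 0.884, -0.0]
force: [-0.2, 0.1, -2.6]
grip_width: 0.06
spacer TCP in plate [ 0.92908346 -7.77380061]
force [-0.17153458  0.13580804 -2.60839234] 0.06000060334354292 [ -36.12428904 -295.66802386]
0.09 -0.052 [array([201.6, 141.9,  39.2]), array([0.007, 0.009, 0.467])]
0.022 -0.052 [array([202.3, 141.6, 107.2]), array([0.007, 0.009, 0.467])]
0.022 -0.04 [array([213. , 147. , 107.1]), array([0.007, 0.009, 0.467])]
```

```bash
python3 -m jog '[{"gripper":56,"delta_pos":[202,142,20],"twist":[0.007,0.009,0.467]},{"gripper":56,"delta_pos":[202,142,20],"twist":[0.007,0.009,0.467]},{"gripper":56,"delta_pos":[202,142,20],"twist":[0.007,0.009,0.467]},{"gripper":56,"delta_pos":[202,142,20],"twist":[0.007,0.009,0.467]},{"gripper":56,"delta_pos":[202,142,20],"twist":[0.007,0.009,0.467]},{"gripper":56,"delta_pos":[202,142,20],"twist":[0.007,0.009,0.467]},{"gripper":56,"delta_pos":[202,142,20],"twist":[0.007,0.009,0.467]},{"gripper":56,"delta_pos":[202,142,20],"twist":[0.007,0.009,0.467]}]'
python3 - <<'E'
from tgt import *
import pickle
I=camera_info('wrist'); i=read_camera('wrist'); pickle.dump((I,i),open('w4.pkl','wb'))
crop('pics/w4.png',i,120,60,520,310,2)
for z,y in((.022,-.052),): print(z,y,delta([*w(0,y),z],a))
E
```

```text
time: 14.42
position: [0.5534, 0.0217, 0.1091]
orientation: [-0.0, 0.66, 0.752, -0.0]
force: [-0.4, 0.1, -1.6]
grip_width: 0.0597
0.022 -0.052 [array([ 0.8,  0.3, 87.2]), array([-0.   , -0.   , -0.002])]
```

View pics/w4.png

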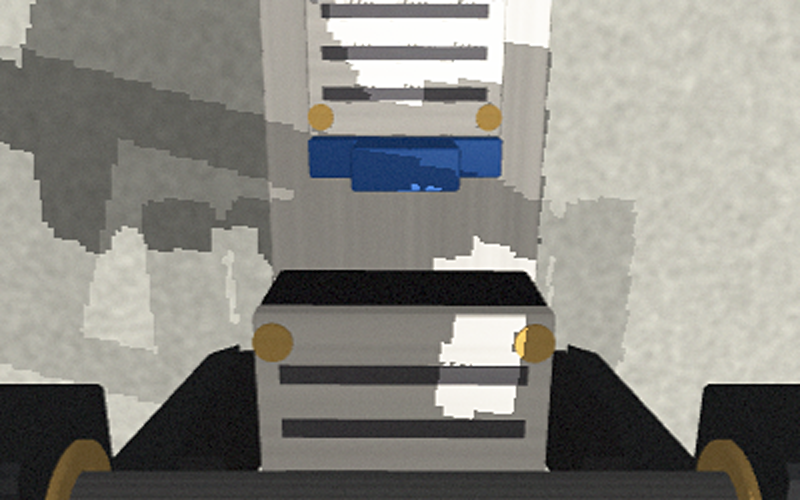

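The view shows the spacer flush and centred: spacer edges at 309–501 against 308–503 for the bonded brick. The held brick is centred at about 403.5 and the bonded one at about 405, so I'll shift +0.5 mm in tool y.

```bash
python3 -m jog '[{"gripper":56,"delta_pos":[0.8,0.5,40],"twist":[0,0,-0.002]},{"gripper":56,"delta_pos":[0.8,0.5,65],"twist":[0,0,-0.002]},{"gripper":56,"delta_pos":[0.8,0.5,80],"twist":[0,0,-0.002]},{"gripper":56,"delta_pos":[0.8,0.5,87],"twist":[0,0,-0.002]},{"gripper":56,"delta_pos":[0.8,0.5,88],"twist":[0,0,-0.002]},{"gripper":56,"delta_pos":[5,0.5,88.5],"twist":[0,0,-0.002]},{"gripper":56,"delta_pos":[9,0.5,88.5],"twist":[0,0,-0.002]},{"gripper":56,"delta_pos":[10,0.5,88.5],"twist":[0,0,-0.002]}]'
python3 - <<'E'
from tgt import *
s=sense(); print(loc(s['position']),s['force']); print(delta([*w(.0004,-.0385),.019],a))
E
```

```text
time: 15.48
position: [0.5528, 0.0322, 0.0212]
orientation: [0.0, 0.659, 0.752, 0.0]
force: [0.5, -0.0, -2.1]
grip_width: 0.0595
[  0.50496441 -42.37356898] [ 0.48719776 -0.04064634 -2.09277276]
[array([ 3.9, -0.1,  2.2]), array([0.   , 0.   , 0.001])]
```

```bash
python3 -m jog '[{"gripper":56,"delta_pos":[0.5,0,1],"twist":[0,0,0.001]},{"gripper":56,"delta_pos":[1,0,1.5],"twist":[0,0,0.001]},{"gripper":56,"delta_pos":[1.5,0,1.5],"twist":[0,0,0.001]},{"gripper":56,"delta_pos":[2,0,1.5],"twist":[0,0,0.001]},{"gripper":56,"delta_pos":[2.5,0,1.5],"twist":[0,0,0.001]},{"gripper":56,"delta_pos":[2.5,0,1.5],"twist":[0,0,0.001]}]'
```

```text
time: 16.23
position: [0.5525, 0.0347, 0.0197]
orientation: [0.0, 0.659, 0.752, 0.0]
force: [0.1, -0.2, -1.8]
grip_width: 0.0598
```

```bash
python3 -m jog '[{"gripper":56,"delta_pos":[0.5,0,0],"twist":[0,0,0]},{"gripper":56,"delta_pos":[1,0,0],"twist":[0,0,0]},{"gripper":56,"delta_pos":[1.5,0,0],"twist":[0,0,0]},{"gripper":56,"delta_pos":[1.5,0,0],"twist":[0,0,0]}]'
```

```text
time: 16.73
position: [0.5523, 0.0358, 0.0197]
orientation: [0.0, 0.659, 0.752, -0.0]
force: [-1.0, -3.2, -1.8]
grip_width: 0.0598
```

```bash
python3 -m jog '[{"gripper":56,"delta_pos":[-0.2,0,0.4],"twist":[0,0,0]},{"gripper":56,"delta_pos":[-0.2,0,0.8],"twist":[0,0,0]},{"gripper":56,"delta_pos":[-0.2,0,1.2],"twist":[0,0,0]},{"gripper":56,"delta_pos":[-0.2,0,1.2],"twist":[0,0,0]}]'
python3 -m jog '[{"gripper":56,"delta_pos":[0.5,0,0],"twist":[0,0,0]},{"gripper":56,"delta_pos":[1,0,0],"twist":[0,0,0]},{"gripper":56,"delta_pos":[1.4,0,0],"twist":[0,0,0]},{"gripper":56,"delta_pos":[1.4,0,0],"twist":[0,0,0]}]'
```

```text
time: 17.23
position: [0.5524, 0.0358, 0.0191]
orientation: [0.0, 0.659, 0.752, -0.0]
force: [-3.4, -0.1, 5.8]
grip_width: 0.0598
time: 17.73
position: [0.5524, 0.0358, 0.0191]
orientation: [0.001, 0.659, 0.752, -0.001]
force: [-1.8, -7.7, 1.0]
grip_width: 0.06
```

```bash
python3 -m jog '[{"gripper":62,"delta_pos":[0,0,0],"twist":[0,0,0]},{"gripper":72,"delta_pos":[0,0,0],"twist":[0,0,0]},{"gripper":80,"delta_pos":[0,0,0],"twist":[0,0,0]},{"gripper":80,"delta_pos":[0,0,-15],"twist":[0,0,0]},{"gripper":80,"delta_pos":[-5,0,-60],"twist":[0,0,0]},{"gripper":80,"delta_pos":[-30,0,-120],"twist":[0,0,0]},{"gripper":80,"delta_pos":[-60,0,-160],"twist":[0,0,0]},{"gripper":80,"delta_pos":[-60,0,-160],"twist":[0,0,0]}]'
python3 -m jog '[{"gripper":80,"delta_pos":[0,0,0],"twist":[0,0,0]},{"gripper":80,"delta_pos":[0,0,0],"twist":[0,0,0]}]'
python3 - <<'E'
from tgt import *
import pickle
I=camera_info('wrist'); i=read_camera('wrist'); pickle.dump((I,i),open('w5.pkl','wb'))
crop('pics/w5.png',i,180,0,460,210,2.8)
E
```

```text
time: 18.73
position: [0.5634, -0.0255, 0.1849]
orientation: [0.006, 0.66, 0.752, 0.001]
force: [-0.2, 0.0, -0.1]
grip_width: 0.08
time: 18.98
position: [0.5628, -0.0248, 0.1841]
orientation: [0.005, 0.659, 0.752, 0.001]
force: [0.6, 0.5, 0.9]
grip_width: 0.0798
```

View pics/w5.png

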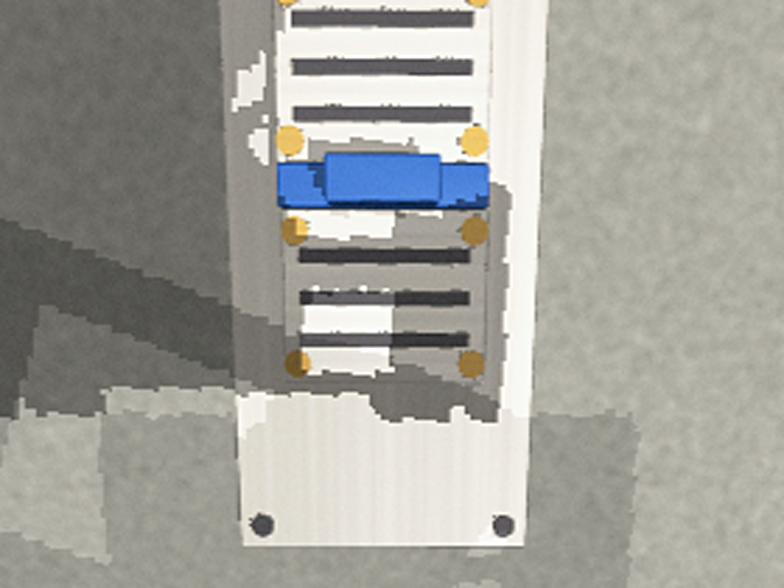

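The view shows the spacer (278–489) tight between the two bricks. The loose brick is square, with its slots level. Its centreline is at x≈384.4, and I'd expect about 383 after perspective, so it is roughly 0.4 mm off. That's good enough, and next come the keys. I'm closing the fingers and moving over the console.

Run:
```python
from h import *
I=camera_info('top')
print(px(I,[(135+127/4.2,120+90/4.2),(135+109/4.2,120+176/4.2),(135+91/4.2,120+265/4.2)],.052))
print(delta([.49,.37,.17],.1318))
```

```text
[[0.58105023 0.37829963 0.052     ]
 [0.51995518 0.37983362 0.052     ]
 [0.45824993 0.3809721  0.052     ]]
[array([400.9, -20.6,  11.3]), array([ 0.008,  0.006, -0.001])]
```

```bash
python3 -m jog '[{"gripper":0,"delta_pos":[401,-20,0],"twist":[0.008,0.006,0]},{"gripper":0,"delta_pos":[401,-20,0],"twist":[0.008,0.006,0]},{"gripper":0,"delta_pos":[401,-20,0],"twist":[0.008,0.006,0]},{"gripper":0,"delta_pos":[401,-20,0],"twist":[0.008,0.006,0]},{"gripper":0,"delta_pos":[401,-20,0],"twist":[0.008,0.006,0]},{"gripper":0,"delta_pos":[401,-20,0],"twist":[0.008,0.006,0]},{"gripper":0,"delta_pos":[401,-20,0],"twist":[0.008,0.006,0]},{"gripper":0,"delta_pos":[401,-20,0],"twist":[0.008,0.006,0]}]' 20
python3 -m jog '[{"gripper":0,"delta_pos":[0,0,0],"twist":[0,0,0]},{"gripper":0,"delta_pos":[0,0,0],"twist":[0,0,0]}]'
python3 - <<'E'
from tgt import *
import pickle
I=camera_info('wrist'); i=read_camera('wrist'); pickle.dump((I,i),open('w6.pkl','wb'))
h=cv2.cvtColor(i,cv2.COLOR_BGR2HSV)
for n,l,u in(('yellow',20,35),('green',50,80),('red',0,8)):
    m=cv2.inRange(h,(l,140,60),(u,255,255)); k,_,st,c=cv2.connectedComponentsWithStats(m)
    for j in range(1,k):
        if st[j,4]>150: print(n,st[j].tolist(),c[j].round(1),px(I,c[j],.052).round(4))
cv2.imwrite('pics/w6.png',i)
E
```

```text
time: 20.02
position: [0.4885, 0.3722, 0.1798]
orientation: [-0.001, 0.658, 0.753, -0.001]
force: [0.3, 0.4, 0.4]
grip_width: 0.0017
time: 20.27
position: [0.4885, 0.3711, 0.1792]
orientation: [-0.001, 0.658, 0.753, -0.002]
force: [0.3, -0.0, 1.3]
grip_width: 0.0001
yellow [271, 145, 35, 34, 938] [288.4 161.4] [[0.4593 0.3868 0.052 ]]
yellow [484, 332, 76, 46, 3022] [521.5 353.3] [[0.6987 0.2331 0.052 ]]
green [520, 0, 120, 14, 812] [588.2   4. ] [[0.6586 0.5284 0.052 ]]
green [346, 157, 34, 34, 411] [363.2 169.7] [[0.5201 0.3882 0.052 ]]
red [418, 168, 36, 34, 916] [435.4 185. ] [[0.5808 0.3836 0.052 ]]
```

View pics/w6.png

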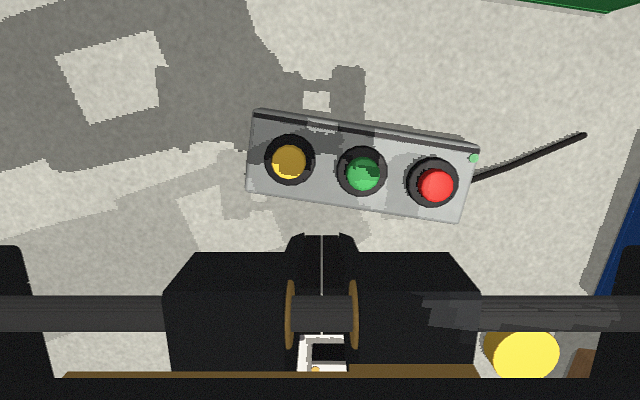

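The wrist view shows yellow at (288,162), green at (363,174) and red at (436,185). This agrees with the top view to within about 6 mm.

Run:
```python
from h import *
import pickle
I,i=pickle.load(open('w6.pkl','rb')); print(px(I,[(288.3,162),(363,174),(436,185)],.052).round(4))
print(delta([.459,.3845,.06],.1318))
```

```text
[[0.4593 0.3864 0.052 ]
 [0.5205 0.3847 0.052 ]
 [0.5813 0.3837 0.052 ]]
[array([ 17.3, -27.3, 119.6]), array([-0.003,  0.001,  0.002])]
```

```bash
python3 -m jog '[{"gripper":0,"delta_pos":[17.5,-27.3,10],"twist":[-0.003,0.001,0]},{"gripper":0,"delta_pos":[17.5,-27.3,60],"twist":[-0.003,0.001,0]},{"gripper":0,"delta_pos":[17.5,-27.3,95],"twist":[-0.003,0.001,0]},{"gripper":0,"delta_pos":[17.5,-27.3,112],"twist":[-0.003,0.001,0]},{"gripper":0,"delta_pos":[17.5,-27.3,119],"twist":[-0.003,0.001,0]},{"gripper":0,"delta_pos":[17.5,-27.3,119],"twist":[-0.003,0.001,0]}]'
python3 -m jog '[{"gripper":0,"delta_pos":[0,0,5],"twist":[0,0,0]},{"gripper":0,"delta_pos":[0,0,9],"twist":[0,0,0]},{"gripper":0,"delta_pos":[0,0,12],"twist":[0,0,0]},{"gripper":0,"delta_pos":[0,0,14],"twist":[0,0,0]},{"gripper":0,"delta_pos":[0,0,14],"twist":[0,0,0]}]'
```

```text
time: 21.08
position: [0.4597, 0.3847, 0.0612]
orientation: [-0.0, 0.659, 0.753, 0.0]
force: [-0.7, -0.2, 0.9]
grip_width: 0.0002
time: 21.7
position: [0.4602, 0.385, 0.0477]
orientation: [0.0, 0.659, 0.753, 0.001]
force: [0.4, -0.3, 3.5]
grip_width: 0.0005
```

```bash
python3 -m jog '[{"gripper":0,"delta_pos":[0,0,2],"twist":[0,0,0]},{"gripper":0,"delta_pos":[0,0,3],"twist":[0,0,0]},{"gripper":0,"delta_pos":[0,0,3.5],"twist":[0,0,0]},{"gripper":0,"delta_pos":[0,0,3.5],"twist":[0,0,0]}]'
```

```text
time: 22.2
position: [0.4603, 0.3851, 0.0462]
orientation: [0.0, 0.658, 0.753, 0.001]
force: [-5.7, -3.4, 18.4]
grip_width: 0.0008
```

```bash
python3 -m jog '[{"gripper":0,"delta_pos":[0.3,0.3,2.2],"twist":[0,0,0]},{"gripper":0,"delta_pos":[0.3,0.3,2.2],"twist":[0,0,0]}]'
python3 - <<'E'
from h import *
crop('pics/s1.png',read_camera('scene'),300,200,500,400,3)
print(sense()['position'],sense()['force'])
E
```

```text
time: 22.45
position: [0.4604, 0.3851, 0.0462]
orientation: [0.0, 0.658, 0.753, 0.0]
force: [-6.8, -5.7, 22.3]
grip_width: 0.0004
[0.46039446 0.38513425 0.04615957] [-7.37090904 -5.78773314 22.09447576]
```

The yellow key reached a hard stop at z = 0.0462, which is full travel, under 22 N. I'll release it and go to green.

```bash
python3 -m jog '[{"gripper":0,"delta_pos":[0,0,-5],"twist":[0,0,0]},{"gripper":0,"delta_pos":[0,0,-25],"twist":[0,0,0]},{"gripper":0,"delta_pos":[0,0,-40],"twist":[0,0,0]},{"gripper":0,"delta_pos":[0,0,-40],"twist":[0,0,0]}]'
python3 - <<'E'
from h import *
print(delta([.5202,.3835,.06],.1318))
E
```

```text
time: 23.0
position: [0.4614, 0.3858, 0.088]
orientation: [0.001, 0.658, 0.753, 0.002]
force: [0.7, 0.7, -0.4]
grip_width: 0.0004
[array([-10.1,  57.9,  28.2]), array([ 0.004, -0.001,  0.002])]
```

```bash
python3 -m jog '[{"gripper":0,"delta_pos":[-5,30,0],"twist":[0.004,-0.001,0]},{"gripper":0,"delta_pos":[-10,58,0],"twist":[0.004,-0.001,0]},{"gripper":0,"delta_pos":[-10,58,10],"twist":[0.004,-0.001,0]},{"gripper":0,"delta_pos":[-10,58,25],"twist":[0.004,-0.001,0]},{"gripper":0,"delta_pos":[-10,58,30],"twist":[0.004,-0.001,0]},{"gripper":0,"delta_pos":[-10,58,30],"twist":[0.004,-0.001,0]}]'
python3 -m jog '[{"gripper":0,"delta_pos":[0,0,5],"twist":[0,0,0]},{"gripper":0,"delta_pos":[0,0,8],"twist":[0,0,0]},{"gripper":0,"delta_pos":[0,0,11],"twist":[0,0,0]},{"gripper":0,"delta_pos":[0,0,12],"twist":[0,0,0]},{"gripper":0,"delta_pos":[0,0,12],"twist":[0,0,0]}]'
```

```text
time: 23.75
position: [0.5189, 0.3835, 0.057]
orientation: [-0.001, 0.658, 0.753, -0.001]
force: [-0.2, 0.2, -0.3]
grip_width: 0.0004
time: 24.38
position: [0.519, 0.3839, 0.0464]
orientation: [-0.001, 0.658, 0.753, -0.001]
force: [-3.8, -1.0, 9.0]
grip_width: 0.0005
```

```bash
python3 -m jog '[{"gripper":0,"delta_pos":[0,0,1],"twist":[0,0,0]},{"gripper":0,"delta_pos":[0,0,2.5],"twist":[0,0,0]},{"gripper":0,"delta_pos":[0,0,2.5],"twist":[0,0,0]}]'
python3 -m jog '[{"gripper":0,"delta_pos":[0,0,-10],"twist":[0,0,0]},{"gripper":0,"delta_pos":[0,0,-50],"twist":[0,0,0]},{"gripper":0,"delta_pos":[0,0,-100],"twist":[0,0,0]},{"gripper":0,"delta_pos":[0,0,-140],"twist":[0,0,0]},{"gripper":0,"delta_pos":[0,0,-140],"twist":[0,0,0]},{"gripper":0,"delta_pos":[0,0,-140],"twist":[0,0,0]}]'
python3 - <<'E'
from h import *
import pickle
I=camera_info('wrist'); i=read_camera('wrist'); t=read_camera('top'); s=read_camera('scene')
cv2.imwrite('pics/end_top.png',t); cv2.imwrite('pics/end_scene.png',s)
h=lambda im:cv2.cvtColor(im,cv2.COLOR_BGR2HSV)
a=cv2.imread('pics/scene0.png')
for n,im in(('start',a),('end',s)):
    for k,l,u in(('yellow',20,35),('green',50,80),('red',0,8),('orange',8,16),('blue',105,125)):
        m=cv2.inRange(h(im),(l,140,60),(u,255,255)); N,_,st,c=cv2.connectedComponentsWithStats(m)
        print(n,k,[(c[j].round(1).tolist(),int(st[j,4])) for j in range(1,N) if 60<st[j,4]<700 and 210<c[j][0]<470 and 120<c[j][1]<370])
E
```

```text
time: 24.75
position: [0.5191, 0.384, 0.0462]
orientation: [-0.0, 0.658, 0.753, -0.001]
force: [-7.2, -4.4, 17.7]
grip_width: 0.0001
time: 25.5
position: [0.5188, 0.3838, 0.1853]
orientation: [-0.001, 0.658, 0.753, -0.002]
force: [-0.3, 0.4, 0.2]
grip_width: 0.0006
start yellow [([423.6, 310.9], 161)]
start green [([397.7, 321.4], 153)]
start red [([338.5, 195.9], 248), ([222.5, 198.8], 70), ([370.5, 332.8], 162)]
start orange [([272.9, 164.8], 276), ([234.3, 273.0], 136), ([218.2, 322.9], 69)]
start blue [([303.7, 125.9], 280), ([222.2, 133.0], 82), ([320.6, 150.1], 475), ([237.2, 168.4], 283)]
end yellow [([423.6, 310.9], 160)]
end green [([397.8, 321.7], 157)]
end red [([338.6, 195.9], 255), ([222.5, 198.8], 68), ([370.4, 332.8], 173)]
end orange [([272.9, 164.8], 275)]
end blue [([303.7, 126.0], 280), ([223.6, 133.0], 75), ([320.6, 150.1], 476), ([310.3, 236.9], 204)]
```

Run:
```python
from tgt import *
c=w(0,-.008); print('expected spacer px in scene',proj(camera_info('scene'),[*c,.04]))
print(close_job())
```

```text
expected spacer px in scene [[311.74447968 237.95947878]]
the job is handed in; nothing more can be done
None
```

The job is done and handed in after about 26 s of robot time, against the 72 s limit.

- **Spacer:** The 12 mm blue spacer from the mat stands on the plate against the last bonded brick. I pushed it until it touched the face, then lowered it onto the plate. It stays in the gap.
- **Loose brick:** I pushed it against the spacer with about 8 N and let go. The last close view showed the spacer tight between the bricks, and the loose brick square to the others. Its ends look about 0.4 mm out of line with the bonded ones, which is near my measuring error, so I left it.
- **Keys:** I pressed yellow first, then green. Both hit a hard stop at 46.2 mm, against the 46 mm expected for full travel (yellow under about 22 N, green about 18 N). I could not read the key travel itself, so "fully down" rests on that stop height and the force.
- **Final check:** Comparing the scene picture before and after, the yellow and green keys had sprung back. The red key and the orange spacer had not moved, and the blue spacer was within about 2 pixels of where I expected it.
- **Failed check:** I tried to view a picture of the yellow key held down, but the 12-picture limit was used up. The final check was therefore done by image code rather than by eye.

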